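# Put the pressing board on the mosaic jig

## Task

The small mosaic on the jig has to be pressed flat. Take the long pressing board by its grip, line up both of its holes with the jig's two dowels, and lower it gently, without dropping it, until it lies flat on the mosaic; then let go. Leave the shorter board where it lies.

Things in the scene. Friction and masses are not known exactly. Their poses are not given: they have to be found in the camera images.
- long_board: Pressing board to use: plywood, 230 x 90 x 12 mm, flat on the table, 0.18 to 0.33 kg. Two 38 mm through holes, 70 mm either side of its middle on the long axis. On its middle an upright wooden grip block, 60 mm long (x), 24 mm wide (y), its top 57 mm above the underside. Origin: centre of the underside; x along the length, z up. Both ends are alike: either way round will do.
- short_board: A shorter pressing board for another jig, to be left alone: 160 x 90 x 12 mm, two 38 mm holes only 86 mm apart, grip block 40 x 24 mm and 45 mm tall. Origin: centre of the underside; x along the length, z up.
- jig: Jig, fixed to the table: wooden base 230 x 110 x 18 mm; two upright 14 mm dowels with tapered tips, 70 mm either side of its middle on the long axis, tips 62 mm above the table. Between them a round mosaic, 90 mm across, its top 26 mm above the table: the board's underside rests on it. Origin: centre of the base's underside; x along the line of the dowels, z up.
There are look-alikes about, which are no part of the job. What is shaped like the long_board but blue is not meant.

How it is judged:
At the end, for the whole second after the job is handed in: The long board is at rest right side up, flat (4 degrees) on the mosaic with both dowels through its holes: underside 26 mm up (within 5 mm), middle within 20 mm of the jig's, length within 12 degrees of the dowel line. The short board is within 40 mm of its start (horizontal distance between long_board and jig below 0.02 m and angle between the x axis of long_board and the x axis of jig, either way round below 0.21 rad and z of long_board in the frame of jig between 0.021 and 0.031 m and angle between long_board's own z axis and vertical below 0.07 rad and linear speed of long_board below 0.02 m/s and distance of short_board from where it was at the start of the episode below 0.04 m); the robot touches nothing.
It fails at once if the long board comes down on the jig faster than 0.5 m/s (dropped) (horizontal distance between long_board and jig below 0.03 m and z of long_board in the frame of jig below 0.06 m and linear speed of long_board above 0.5 m/s).
It fails at once if the short board is moved more than 40 mm (distance of short_board from where it was at the start of the episode above 0.04 m).
It also fails if it takes over 42 s, if anything falls off the work surface, if the arm or the gripper's body presses on something with over 40 N, if the wrist force passes 120 N, or if a joint passes its speed limit or range.

## Robot

A 6-joint arm with a two-finger parallel gripper is mounted at the origin on the work surface. World frame = base frame: x ahead of the robot, y to its left, z up, the work surface at z = 0. Lengths are in m, angles in rad, forces in N, time in s.
With the tool pointing down it reaches from about 0.35 to 0.85 m from the base axis. Payload 8.1 kg.
Tool frame: the origin (TCP) lies at the very end of the fingers, on their centre line; the grasp point (between the pads) lies 19 mm behind it (robot.pinch_z is the z of the grasp point in the tool frame, in m); z points along the fingers, y is the direction in which the jaws open and shut (so a half turn about z gives the same grasp; the last joint's range is limited). The gripper opens to 93 mm and grips with 3 to 60 N. Pads are 15 mm wide; open, the fingers measure 128 mm over their backs; the gripper's body (75 mm by 188 mm) begins 65 mm behind the grasp point.
Start: joints at [1.062, 0.13, 1.488, -0, 1.523, -0.085], TCP at [0.247, 0.547, 0.219] pointing down, gripper open.
Joint ranges: [-2.96, 2.96], [-0.89, 2.26], [0.02, 2.5], [-1.34, 4.48], [0, 2.73], [-2.66, 2.66]. Speed limits (rad/s): [2.39, 2.39, 2.79, 3.14, 3.14, 3.14].

## Interface

Orientations are given as a rotation vector (axis times angle).
In Python, from plant import robot gives the robot as it stands.
- The arm moves only by the tool drive_tool, never from a script. Its argument "steps" is a list of rows, each an object of numbers: "jaw": the opening, from 0 (shut) to 1 (fully open); "tx", "ty", "tz": the shift along the tool's x, y, z scaled (see below); "turn": the turn about the tool's z scaled (see below). A call has 1 to 12 rows; each row is the pose to reach, as a shift and turn from the pose commanded when the call began, along the tool's axes at that moment, turning the shorter way round; what a row does not reach only later rows make up. The controller multiplies each number of a shift by 0.3 m and each number of a turn by 180 degrees. A row lasts 1/10 s, in which the tool goes at most 50 mm and 8.59 degrees, less where a joint would pass 70% of its speed; a pose out of reach is approached as far as the arm can. A call with a number of a shift or a turn outside -1 to 1 is refused whole. A call with a gripper value outside its range is refused whole. The fingers move at their own pace and stop on an object; "force" is the grip in N (left out, the last holds). Time passes only in rows, so rows that repeat a pose let the fingers close. It gives the time, the measured TCP pose, the force and the opening at its end, in the units of the state.
- robot.read_state(): the state, without advancing time (a new reading comes with each control period).
- robot.read_camera(name): name is "side" or "top" or "wrist"; returns (picture, depth): 480x640x3 uint8, blue, green, red; 480x640 float32, m along the optical axis (not along the pixel's ray), 0 where there is no reading.
- robot.get_calibration(name): a dict with "fx", "fy", "cx", "cy" (pixels), "k1" (the pictures are not rectified: a ray, as slopes to the right and down, at radius r is drawn at 1 + k1 r^2 times it, then the intrinsics apply), "eye" and "attitude" of the camera in the world. Camera axes: x right, y down, z forward; pixel columns grow to the right and rows downward; lengths in m; the calibration is good to about 2 mm. A picture is of the moment at which its call begins: read the wrist's pose just before it. get_calibration takes no time and is no camera call; for the wrist camera it gives the pose at the moment of the call.
- robot.close_job(): hands the job in, once; it reports no verdict.
The state is a dict: "t": time; "q": joint angles; "dq": joint speeds; "joint_torque": joint torques, N m; "tool_pos": TCP position; "orientation": TCP orientation; "force": force on the tool from outside, world axes, zero at the start; "wrist_torque": the same for the moment, N m; "opening": finger opening in m.
Only numpy, scipy, OpenCV 4.12 (cv2) and the standard library are available. Lean on these libraries where they do the work, as an engineer would, in place of code of your own. Each camera call takes 0.05 s, during which the arm holds its last target.

## Working session

There is one attempt and no reset: what is moved stays moved. The work goes in short steps, Python scripts to look and compute and a tool call to move; the robot and the scene stay as the last step left them, time stands still between calls to the robot, and variables do not carry over. Pictures are saved under pics/ and viewed, and the job is handed in when it is done.

Besides the shell and the picture viewer there is one more tool, called after "Emit:" by a JSON object that holds its "op" and its "data". drive_tool: Moves the arm, as the interface text tells. Its arguments: {"type":"object","properties":{"steps":{"type":"array"},"force":{"type":"number"}},"required":["steps"]}

```bash
ls; mkdir -p pics
cat > h.py <<'E'
import numpy as np, cv2
from plant import robot
from scipy.spatial.transform import Rotation as R
def rays(c,uv):
    K=np.array([[c['fx'],0,c['cx']],[0,c['fy'],c['cy']],[0,0,1.]])
    p=cv2.undistortPoints(np.array(uv,float).reshape(-1,1,2),K,np.array([c['k1'],0,0,0.])).reshape(-1,2)
    return np.c_[p,np.ones(len(p))]
def att(c):
    a=np.array(c['attitude']); return a if a.shape==(3,3) else R.from_rotvec(a).as_matrix()
def onplane(c,uv,z):
    d=rays(c,uv)@att(c).T; e=np.array(c['eye'])
    return e+d*((z-e[2])/d[:,2])[:,None]
def bydepth(c,uv,dep):
    return np.array(c['eye'])+(rays(c,uv)*np.array(dep)[:,None])@att(c).T
E
python3 - <<'E'
from h import *
s=robot.read_state();print(s)
for n in ['top','side']:
    print(robot.get_calibration(n)); im,d=robot.read_camera(n); cv2.imwrite(f'pics/{n}0.png',im); np.savez(f'{n}0.npz',im=im,d=d)
E
```

```text
pics
{'t': 0.0, 'q': array([ 1.06161204e+00,  1.31152089e-01,  1.48924321e+00,  4.57042969e-06,
        1.52298741e+00, -8.53759900e-02]), 'dq': array([ 4.63443898e-04,  1.87068498e-03,  3.78599267e-04,  1.15585571e-03,
        1.13986389e-03, -8.36900999e-05]), 'joint_torque': array([-1.60854594e-03, -5.59819758e+01, -4.91769826e+01,  7.68271554e-02,
        3.49295523e-02, -1.26074683e-04]), 'tool_pos': array([0.24643672, 0.5464515 , 0.21761266]), 'orientation': array([-6.60634441e-01, -3.07080407e+00,  2.68592941e-03]), 'force': array([ 0.37949357, -0.35472765,  0.67656562]), 'wrist_torque': array([-0.00182292, -0.01680002,  0.00996491]), 'opening': 0.092979067678714}
{'fx': 444.83723683693637, 'fy': 444.83723683693637, 'cx': 315.3139370185407, 'cy': 247.02509551401852, 'k1': -0.006184206087415778, 'eye': array([ 0.3676786 , -0.01101003,  0.87940338]), 'attitude': array([-2.16527205,  2.19429985, -0.02680888])}
{'fx': 434.770405525577, 'fy': 434.770405525577, 'cx': 320.7645051761373, 'cy': 243.58856699396836, 'k1': -0.07512003613025955, 'eye': array([ 0.20369756, -0.56692249,  0.7156313 ]), 'attitude': array([-2.38703624,  0.46145069, -0.18774684])}
```

View pics/top0.png

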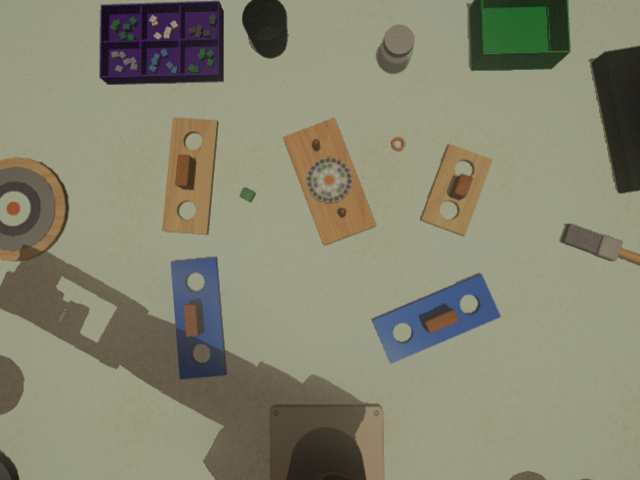

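View pics/side0.png

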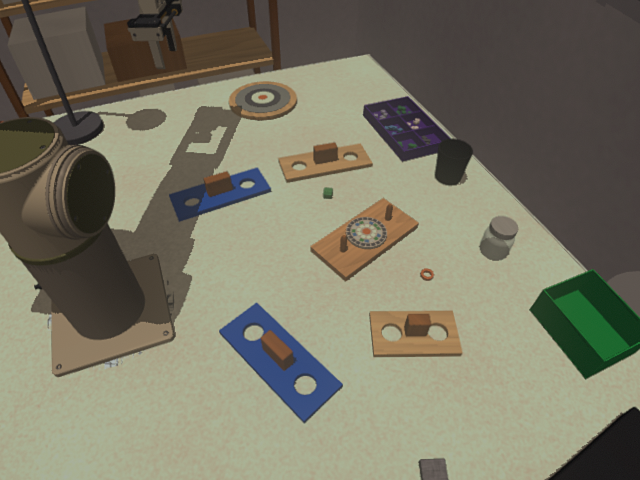

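The candidates in the top view are:
- The plywood board at (190,176), 230 mm class.
- The plywood board at (457,190), visibly shorter with a small grip.
- The blue boards at (199,318) and (436,318), which are excluded by colour.

The jig is at (330,181). My choice is (190,176). I'll measure it next and check it in a crop.

```bash
cat > m.py <<'E'
from h import *
f=np.load('top0.npz');im,d=f['im'],f['d'];c=robot.get_calibration('top')
hsv=cv2.cvtColor(im,cv2.COLOR_BGR2HSV)
for n,p in [('long',(175,130)),('short',(480,160)),('jig',(300,140)),('table',(250,250)),('grip',(184,170)),('short grip',(461,187))]: print(n,hsv[p[1],p[0]],d[p[1],p[0]],bydepth(c,[p],[d[p[1],p[0]]])[0].round(4))
m=((hsv[...,0]<22)&(hsv[...,1]>85)&(hsv[...,2]>70)).astype(np.uint8)
cs,h=cv2.findContours(m,cv2.RETR_CCOMP,cv2.CHAIN_APPROX_NONE)
for i,k in enumerate(cs):
    if cv2.contourArea(k)<200: continue
    z=0.012 if h[0][i][3]<0 else 0.012
    (x,y),_,_=cv2.minAreaRect(k)
    if h[0][i][3]<0 and 270<x<390: z=0.018
    w=onplane(c,k.reshape(-1,2),z)[:,:2]
    r=cv2.minAreaRect((w*1000).astype(np.float32))
    b=cv2.boxPoints(r); e=[b[1]-b[0],b[2]-b[1]]; e=max(e,key=np.linalg.norm)
    print('px',round(x),round(y),'parent',h[0][i][3],'c mm',np.round(r[0],1),'size',np.round(r[1],1),'ang',round(np.degrees(np.arctan2(e[1],e[0]))%180,1), 'area',cv2.contourArea(k))
crop=im[100:250,150:380]; cv2.imwrite('pics/crop0.png',cv2.resize(crop,None,fx=3.4,fy=3.4,interpolation=cv2.INTER_CUBIC))
cv2.imwrite('pics/mask0.png',m*255)
E
python3 m.py
```

```text
long [ 17 122 151] 0.8888628 [0.6529 0.2919 0.0131]
short [ 19 115 157] 0.86881655 [ 0.5804 -0.3102  0.0118]
jig [ 15 133 151] 0.8751202 [0.6256 0.0414 0.0181]
table [ 31  34 158] 0.8869653 [ 0.4113  0.1448 -0.0024]
grip [ 13 159 122] 0.8386211 [0.5611 0.2587 0.0575]
short grip [ 14 152 129] 0.82170683 [ 0.5195 -0.258   0.0572]
px 281 455 parent -1 c mm [20.  84.2] size [37.3 96.8] ang 165.1 area 482.0
px 441 321 parent -1 c mm [ 269.7 -225.9] size [23.9 61.8] ang 112.5 area 364.5
px 191 320 parent -1 c mm [275.1 259.7] size [60.7 23.5] ang 5.4 area 332.0
px 32 208 parent -1 c mm [502.  580.8] size [209.  133.7] ang 1.6 area 1738.5
px 456 189 parent -1 c mm [ 523.6 -261.9] size [ 91.5 160.5] ang 158.6 area 3717.0
px 448 210 parent 180 c mm [ 483.6 -245.7] size [38.4 37.4] ang 43.4 area 304.5
px 460 179 parent 180 c mm [ 544.  -270.2] size [39.2 78.1] ang 160.0 area 378.5
px 329 181 parent -1 c mm [543.4 -14.1] size [229.4 109.4] ang 19.9 area 6336.5
px 329 180 parent 185 c mm [546.4 -14.4] size [90.6 91.5] ang 179.0 area 1677.5
px 190 175 parent -1 c mm [561.6 262.2] size [ 91.6 229.5] ang 175.0 area 5039.0
px 187 210 parent 192 c mm [491.6 267.4] size [37.1 39.2] ang 134.5 area 292.0
px 191 174 parent 192 c mm [563.9 260. ] size [23.9 65.5] ang 164.7 area 214.5
px 194 140 parent 192 c mm [631.  254.8] size [38.6 38.3] ang 0.1 area 276.0
```

```bash
sleep 1
```

```text
(no output)
```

View pics/crop0.png

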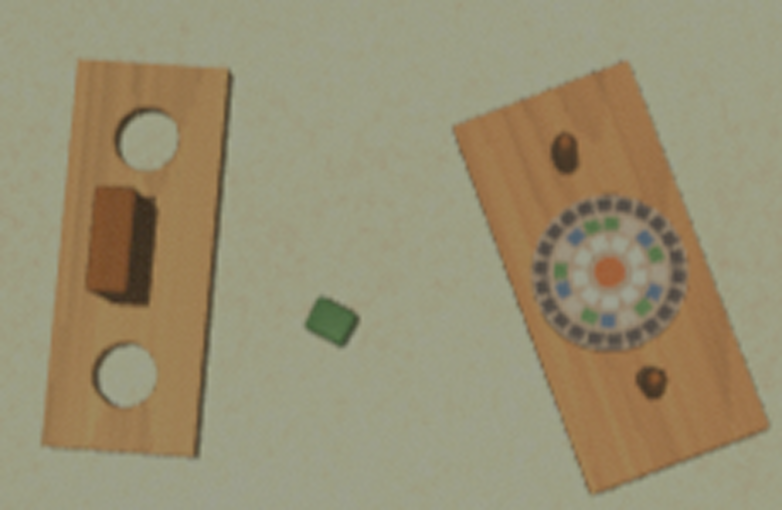

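```bash
cat > m2.py <<'E'
from h import *
f=np.load('top0.npz');im,d=f['im'],f['d'];c=robot.get_calibration('top')
def cl(x0,y0,x1,y1,zlo,zhi):
    v,u=np.mgrid[y0:y1,x0:x1]; uv=np.c_[u.ravel(),v.ravel()]; dd=d[y0:y1,x0:x1].ravel()
    p=bydepth(c,uv,dd); k=(p[:,2]>zlo)&(p[:,2]<zhi)&(dd>0); return p[k]
p=cl(165,120,215,232,.045,.07); r=cv2.minAreaRect((p[:,:2]*1000).astype(np.float32)); print('grip',len(p),r,p.mean(0))
p=cl(285,120,375,240,.04,.08); 
a=p[p[:,0]>.55];b=p[p[:,0]<=.55]; print('dowels',len(a),a.mean(0) if len(a) else 0,len(b),b.mean(0) if len(b) else 0, p[:,2].max())
p=cl(310,160,350,200,.02,.035);print('mosaic z',np.median(p[:,2]))
s=robot.read_state(); T=R.from_rotvec(s['orientation']).as_matrix(); print(T.round(3))
E
python3 m2.py
```

```text
grip 442 ((560.8956298828125, 262.3111572265625), (24.452896118164062, 60.137367248535156), 85.30641174316406) [0.55977823 0.26109638 0.05559513]
dowels 54 [0.60695162 0.00896769 0.05558893] 48 [ 0.47611982 -0.03761478  0.05686917] 0.06614070297689756
mosaic z 0.025924061498847517
[[-0.912  0.411 -0.001]
 [ 0.411  0.912 -0.001]
 [ 0.    -0.002 -1.   ]]
```

The crop confirms the choice: plywood, hole spacing 140 mm, size 230 x 90, and a 60 x 24 grip centred at (0.561, 0.262) m with its x axis at -5.1°. The jig is at (0.544, -0.014) at 19.8°. A turn of +119.4° keeps joint 6 within its range for both the pick and the place.

Emit:
{"op": "drive_tool", "data": {"steps": [{"jaw": 1, "tx": -0.1, "ty": -0.03, "tz": 0.02, "turn": 0.04}, {"jaw": 1, "tx": -0.2, "ty": -0.06, "tz": 0.04, "turn": 0.08}, {"jaw": 1, "tx": -0.3, "ty": -0.1, "tz": 0.06, "turn": 0.12}, {"jaw": 1, "tx": -0.4, "ty": -0.13, "tz": 0.08, "turn": 0.16}, {"jaw": 1, "tx": -0.5, "ty": -0.16, "tz": 0.1, "turn": 0.2}, {"jaw": 1, "tx": -0.6, "ty": -0.19, "tz": 0.12, "turn": 0.24}, {"jaw": 1, "tx": -0.67, "ty": -0.22, "tz": 0.13, "turn": 0.28}, {"jaw": 1, "tx": -0.67, "ty": -0.22, "tz": 0.13, "turn": 0.32}, {"jaw": 1, "tx": -0.67, "ty": -0.22, "tz": 0.13, "turn": 0.33}, {"jaw": 1, "tx": -0.67, "ty": -0.22, "tz": 0.13, "turn": 0.33}]}}

```text
t: 1.1
tool_pos: [0.4027, 0.4037, 0.1791]
orientation: [-2.097, -2.339, 0.002]
force: [0.3, 0.3, -0.1]
opening: 0.0933
```

```bash
cat > go.py <<'E'
import sys
from h import *
x,y,z,yaw=map(float,sys.argv[1:5])  # yaw of tool y axis, deg
s=robot.read_state(); T=R.from_rotvec(s['orientation']).as_matrix()
print('t',s['t'],'pos',s['tool_pos'].round(4),'q',s['q'].round(2),'F',s['force'].round(1),'open',round(s['opening'],4))
d=T.T@(np.array([x,y,z])-s['tool_pos'])/.3
cy=np.degrees(np.arctan2(T[1,1],T[0,1])); t=-((yaw-cy+180)%360-180)
print('yaw',round(cy,2),'tilt',np.degrees(np.arccos(-T[2,2])).round(2),'tx ty tz',d.round(4),'turn',round(t/180,4))
E
python3 go.py 0.561 0.262 0.14 -95.1
```

```text
t 1.1 pos [0.4027 0.4037 0.1791] q [0.7  0.07 1.62 0.   1.45 0.59] F [ 0.3  0.3 -0.1] open 0.0933
yaw 6.26 tilt 0.06 tx ty tz [-0.5269  0.473   0.1302] turn 0.5631
```

Emit:
{"op": "drive_tool", "data": {"steps": [{"jaw": 1, "tx": -0.1, "ty": 0.1, "tz": 0.02, "turn": 0.04}, {"jaw": 1, "tx": -0.2, "ty": 0.18, "tz": 0.04, "turn": 0.085}, {"jaw": 1, "tx": -0.3, "ty": 0.27, "tz": 0.06, "turn": 0.13}, {"jaw": 1, "tx": -0.4, "ty": 0.36, "tz": 0.08, "turn": 0.175}, {"jaw": 1, "tx": -0.48, "ty": 0.43, "tz": 0.1, "turn": 0.22}, {"jaw": 1, "tx": -0.527, "ty": 0.473, "tz": 0.13, "turn": 0.265}, {"jaw": 1, "tx": -0.527, "ty": 0.473, "tz": 0.13, "turn": 0.31}, {"jaw": 1, "tx": -0.527, "ty": 0.473, "tz": 0.13, "turn": 0.355}, {"jaw": 1, "tx": -0.527, "ty": 0.473, "tz": 0.13, "turn": 0.4}, {"jaw": 1, "tx": -0.527, "ty": 0.473, "tz": 0.13, "turn": 0.445}, {"jaw": 1, "tx": -0.527, "ty": 0.473, "tz": 0.13, "turn": 0.49}, {"jaw": 1, "tx": -0.527, "ty": 0.473, "tz": 0.13, "turn": 0.535}]}}

```text
t: 2.3
tool_pos: [0.5609, 0.2627, 0.1402]
orientation: [3.141, -0.006, -0.001]
force: [0.1, 1.7, 0.1]
opening: 0.0931
```

```bash
python3 go.py 0.561 0.262 0.021 -95.1
python3 - <<'E'
from h import *
im,d=robot.read_camera('wrist'); cv2.imwrite('pics/w1.png',im)
E
```

```text
t 2.3 pos [0.5609 0.2627 0.1402] q [0.36 0.23 1.52 0.   1.39 1.93] F [0.1 1.7 0.1] open 0.0931
yaw -90.2 tilt 0.04 tx ty tz [0.0007 0.0024 0.3975] turn 0.0272
```

View pics/w1.png

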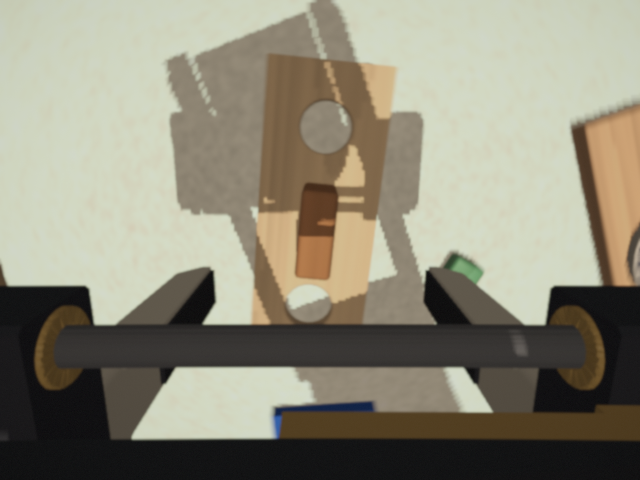

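The wrist picture shows the plywood board with its grip at (317,230), midway between the fingers, and the cube at (463,265) outside the finger path. I'll descend.

Emit:
{"op": "drive_tool", "data": {"steps": [{"jaw": 1, "tx": 0, "ty": 0.002, "tz": 0.08, "turn": 0.027}, {"jaw": 1, "tx": 0, "ty": 0.002, "tz": 0.16, "turn": 0.027}, {"jaw": 1, "tx": 0, "ty": 0.002, "tz": 0.24, "turn": 0.027}, {"jaw": 1, "tx": 0, "ty": 0.002, "tz": 0.3, "turn": 0.027}, {"jaw": 1, "tx": 0, "ty": 0.002, "tz": 0.35, "turn": 0.027}, {"jaw": 1, "tx": 0, "ty": 0.002, "tz": 0.38, "turn": 0.027}, {"jaw": 1, "tx": 0, "ty": 0.002, "tz": 0.397, "turn": 0.027}, {"jaw": 1, "tx": 0, "ty": 0.002, "tz": 0.397, "turn": 0.027}]}}

```text
t: 3.15
tool_pos: [0.5611, 0.262, 0.0212]
orientation: [3.139, -0.131, -0.001]
force: [-0.4, 0.6, -0.1]
opening: 0.0929
```

Emit:
{"op": "drive_tool", "data": {"steps": [{"jaw": 0}, {"jaw": 0}, {"jaw": 0}, {"jaw": 0}, {"jaw": 0}, {"jaw": 0}, {"jaw": 0}, {"jaw": 0}], "force": 35}}

```text
schema error: expected keys jaw, tx, ty, tz, turn
```

```bash
python3 go.py 0.561 0.262 0.13 -95.1
```

```text
t 3.15 pos [0.5611 0.262  0.0212] q [ 0.35  0.35  1.6  -0.    1.18  2.01] F [-0.4  0.6 -0.1] open 0.0929
yaw -94.8 tilt 0.03 tx ty tz [-0.0004  0.     -0.3626] turn 0.0017
```

Emit:
{"op": "drive_tool", "data": {"steps": [{"jaw": 0, "tx": 0, "ty": 0, "tz": 0, "turn": 0}, {"jaw": 0, "tx": 0, "ty": 0, "tz": 0, "turn": 0}, {"jaw": 0, "tx": 0, "ty": 0, "tz": 0, "turn": 0}, {"jaw": 0, "tx": 0, "ty": 0, "tz": 0, "turn": 0}, {"jaw": 0, "tx": 0, "ty": 0, "tz": 0, "turn": 0}, {"jaw": 0, "tx": 0, "ty": 0, "tz": 0, "turn": 0}, {"jaw": 0, "tx": 0, "ty": 0, "tz": 0, "turn": 0}, {"jaw": 0, "tx": 0, "ty": 0, "tz": 0, "turn": 0}, {"jaw": 0, "tx": 0, "ty": 0, "tz": 0, "turn": 0}, {"jaw": 0, "tx": 0, "ty": 0, "tz": 0, "turn": 0}], "force": 35}}

```text
t: 4.15
tool_pos: [0.5612, 0.2622, 0.0215]
orientation: [-3.139, 0.133, 0.0]
force: [0.6, 1.8, -0.5]
opening: 0.0236
```

Opening 23.6 mm matches the 24 mm grip width. I'll lift slowly.

Emit:
{"op": "drive_tool", "data": {"steps": [{"jaw": 0, "tx": 0, "ty": 0, "tz": -0.02, "turn": 0}, {"jaw": 0, "tx": 0, "ty": 0, "tz": -0.05, "turn": 0}, {"jaw": 0, "tx": 0, "ty": 0, "tz": -0.1, "turn": 0}, {"jaw": 0, "tx": 0, "ty": 0, "tz": -0.15, "turn": 0}, {"jaw": 0, "tx": 0, "ty": 0, "tz": -0.2, "turn": 0}, {"jaw": 0, "tx": 0, "ty": 0, "tz": -0.25, "turn": 0}, {"jaw": 0, "tx": 0, "ty": 0, "tz": -0.3, "turn": 0}, {"jaw": 0, "tx": 0, "ty": 0, "tz": -0.34, "turn": 0}, {"jaw": 0, "tx": 0, "ty": 0, "tz": -0.36, "turn": 0}, {"jaw": 0, "tx": 0, "ty": 0, "tz": -0.36, "turn": 0}]}}

```text
t: 5.15
tool_pos: [0.5619, 0.2623, 0.1308]
orientation: [-3.138, 0.133, -0.003]
force: [-0.4, -0.5, -2.4]
opening: 0.0234
```

```bash
python3 go.py 0.544 -0.0142 0.13 -70.2
python3 - <<'E'
from h import *
for n in ['side']:
    im,d=robot.read_camera(n); cv2.imwrite('pics/s2.png',im[80:400,150:500])
E
```

```text
t 5.15 pos [0.5619 0.2623 0.1308] q [0.35 0.24 1.53 0.   1.37 2.01] F [-0.4 -0.5 -2.4] open 0.0234
yaw -94.84 tilt 0.11 tx ty tz [0.0183 0.9233 0.0021] turn -0.1369
```

View pics/s2.png

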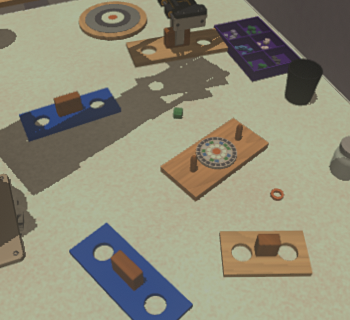

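The board at crop (180,45) hangs level under the gripper. I'll carry it to above the jig.

Emit:
{"op": "drive_tool", "data": {"steps": [{"jaw": 0, "tx": 0.0, "ty": 0.04, "tz": 0, "turn": -0.005}, {"jaw": 0, "tx": 0.0, "ty": 0.12, "tz": 0, "turn": -0.015}, {"jaw": 0, "tx": 0.01, "ty": 0.22, "tz": 0, "turn": -0.03}, {"jaw": 0, "tx": 0.01, "ty": 0.33, "tz": 0, "turn": -0.05}, {"jaw": 0, "tx": 0.01, "ty": 0.44, "tz": 0, "turn": -0.07}, {"jaw": 0, "tx": 0.018, "ty": 0.55, "tz": 0, "turn": -0.09}, {"jaw": 0, "tx": 0.018, "ty": 0.66, "tz": 0, "turn": -0.105}, {"jaw": 0, "tx": 0.018, "ty": 0.76, "tz": 0, "turn": -0.12}, {"jaw": 0, "tx": 0.018, "ty": 0.84, "tz": 0, "turn": -0.13}, {"jaw": 0, "tx": 0.018, "ty": 0.9, "tz": 0, "turn": -0.137}, {"jaw": 0, "tx": 0.018, "ty": 0.923, "tz": 0, "turn": -0.137}, {"jaw": 0, "tx": 0.018, "ty": 0.923, "tz": 0, "turn": -0.137}]}}

```text
t: 6.4
tool_pos: [0.5427, -0.0149, 0.1288]
orientation: [-3.095, -0.537, 0.002]
force: [0.5, -0.8, -2.6]
opening: 0.0237
```

```bash
python3 go.py 0.544 -0.0142 0.048 -70.2
python3 - <<'E'
from h import *
for n in ['wrist','side']:
    if n=='wrist': c=robot.get_calibration(n);print(c)
    im,d=robot.read_camera(n); np.savez(n+'3.npz',im=im,d=d); cv2.imwrite(f'pics/{n}3.png',im)
E
```

```text
t 6.4 pos [ 0.5427 -0.0149  0.1288] q [-0.12  0.04  1.75  0.    1.35  1.11] F [ 0.5 -0.8 -2.6] open 0.0237
yaw -70.3 tilt 0.07 tx ty tz [ 0.0051 -0.0006  0.2692] turn -0.0006
{'fx': 396.9368019166046, 'fy': 396.9368019166046, 'cx': 319.3175759565218, 'cy': 231.21952396144616, 'k1': 0.018827931650017053, 'eye': array([0.60616976, 0.00716133, 0.29413184]), 'attitude': array([ 2.40064354, -1.69059629, -0.20607587])}
```

View pics/wrist3.png

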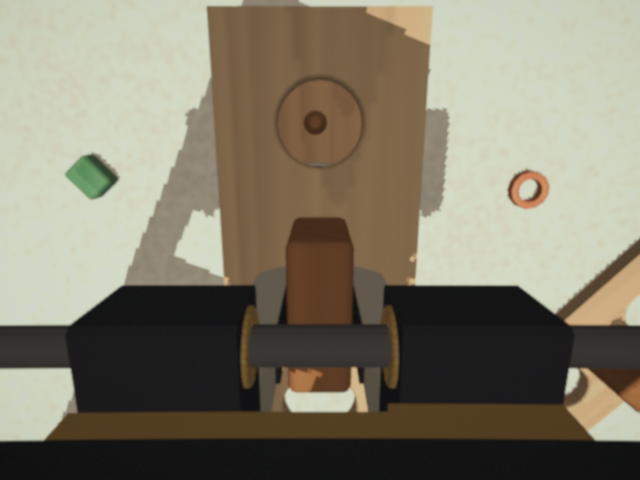

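View pics/side3.png

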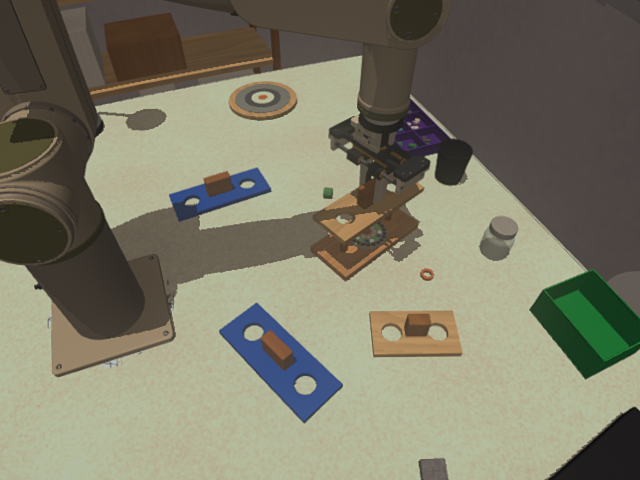

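Run:
```python
from h import *
c=robot.get_calibration('wrist')
u=np.array([.9409,.3387])
h=onplane(c,[(320,122)],.1195)[0]; d=onplane(c,[(315,122)],.061)[0]
print('hole',h,'dowel tip',d,'expected dowel',np.array([.544,-.0142])+.07*u,'exp hole',np.array([.5427,-.0149])+.07*u)
c=robot.get_calibration('side'); im=np.load('side3.npz')['im']
print('side hole',onplane(c,[(343,218)],.1195)[0],'exp',np.array([.5427,-.0149])-.07*u)
cv2.imwrite('pics/sc.png',cv2.resize(im[150:290,280:450],None,fx=4,fy=4,interpolation=cv2.INTER_CUBIC))
f=np.load('side0.npz')['im'];cv2.imwrite('pics/sc0.png',cv2.resize(f[180:290,280:450],None,fx=4,fy=4,interpolation=cv2.INTER_CUBIC))
```

```text
hole [0.61076012 0.00974368 0.1195    ] dowel tip [0.61127469 0.01284395 0.061     ] expected dowel [0.609863 0.009509] exp hole [0.608563 0.008809]
side hole [ 0.47032611 -0.04087533  0.1195    ] exp [ 0.476837 -0.038609]
```

View pics/sc.png

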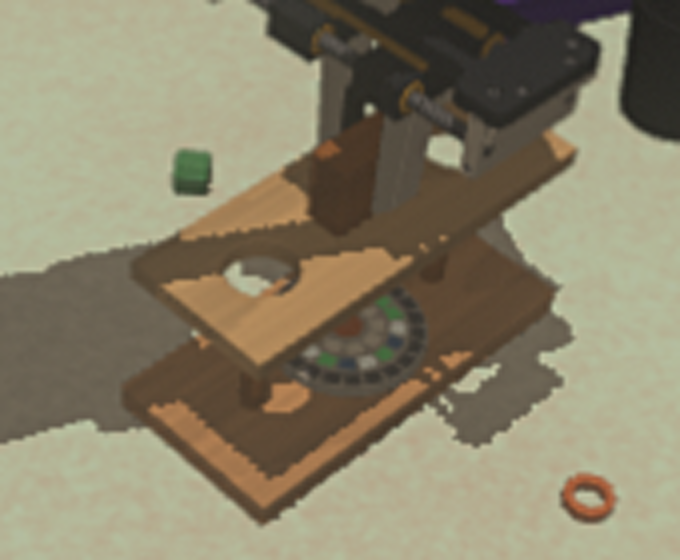

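View pics/sc0.png

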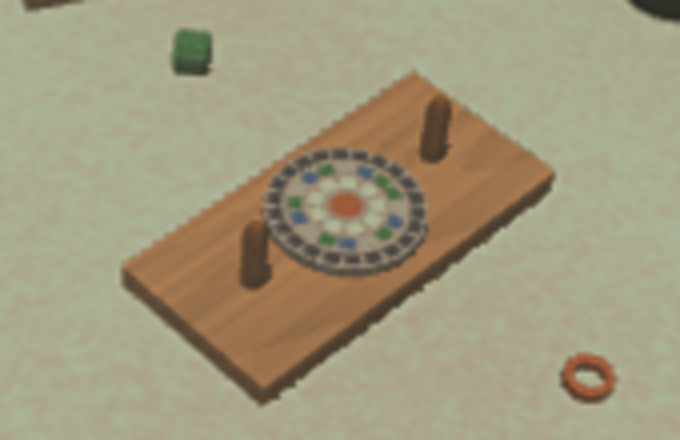

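Run:
```python
from h import *
c=robot.get_calibration('side')
d=onplane(c,[(343.8,236.5),(389.5,205)],.061);print('dowels',d, d.mean(0),np.linalg.norm(d[0]-d[1]))
print('side hole',onplane(c,[(345.3,218.2)],.1195)[0])
```

```text
dowels [[ 0.47650749 -0.03801859  0.061     ]
 [ 0.60727459  0.00994619  0.061     ]] [ 0.54189104 -0.0140362   0.061     ] 0.13928623147452127
side hole [ 0.47422765 -0.04298989  0.1195    ]
```

The hole and dowel estimates agree to within 2–5 mm, against 12 mm of clearance. I'll nudge the board 2 mm in +y and lower it slowly, stopping about 6 mm above the mosaic to check.

Emit:
{"op": "drive_tool", "data": {"steps": [{"jaw": 0, "tx": 0, "ty": -0.007, "tz": 0.01, "turn": 0}, {"jaw": 0, "tx": 0, "ty": -0.007, "tz": 0.03, "turn": 0}, {"jaw": 0, "tx": 0, "ty": -0.007, "tz": 0.055, "turn": 0}, {"jaw": 0, "tx": 0, "ty": -0.007, "tz": 0.08, "turn": 0}, {"jaw": 0, "tx": 0, "ty": -0.007, "tz": 0.105, "turn": 0}, {"jaw": 0, "tx": 0, "ty": -0.007, "tz": 0.13, "turn": 0}, {"jaw": 0, "tx": 0, "ty": -0.007, "tz": 0.155, "turn": 0}, {"jaw": 0, "tx": 0, "ty": -0.007, "tz": 0.18, "turn": 0}, {"jaw": 0, "tx": 0, "ty": -0.007, "tz": 0.205, "turn": 0}, {"jaw": 0, "tx": 0, "ty": -0.007, "tz": 0.23, "turn": 0}, {"jaw": 0, "tx": 0, "ty": -0.007, "tz": 0.25, "turn": 0}, {"jaw": 0, "tx": 0, "ty": -0.007, "tz": 0.25, "turn": 0}]}}

```text
t: 7.7
tool_pos: [0.5417, -0.0123, 0.0533]
orientation: [-3.094, -0.54, 0.003]
force: [1.1, -1.3, -2.6]
opening: 0.024
```

```bash
python3 go.py 0.5425 -0.0125 0.047 -70.2
python3 - <<'E'
from h import *
a=robot.read_camera('wrist')[0][:300]; b=robot.read_camera('side')[0][150:290,280:450]
cv2.imwrite('pics/w4.png',a);cv2.imwrite('pics/s4.png',cv2.resize(b,None,fx=4,fy=4,interpolation=cv2.INTER_CUBIC))
E
```

```text
t 7.7 pos [ 0.5417 -0.0123  0.0533] q [-0.12  0.12  1.81  0.    1.21  1.11] F [ 1.1 -1.3 -2.6] open 0.024
yaw -70.19 tilt 0.11 tx ty tz [0.0023 0.0016 0.021 ] turn 0.0001
```

View pics/w4.png

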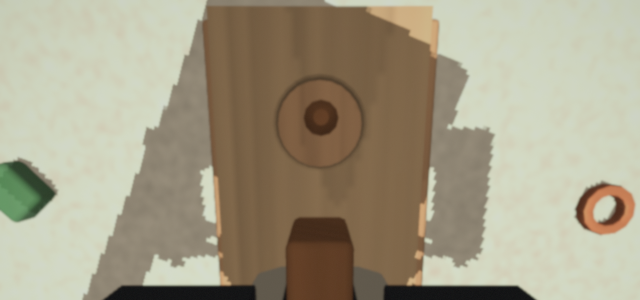

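View pics/s4.png

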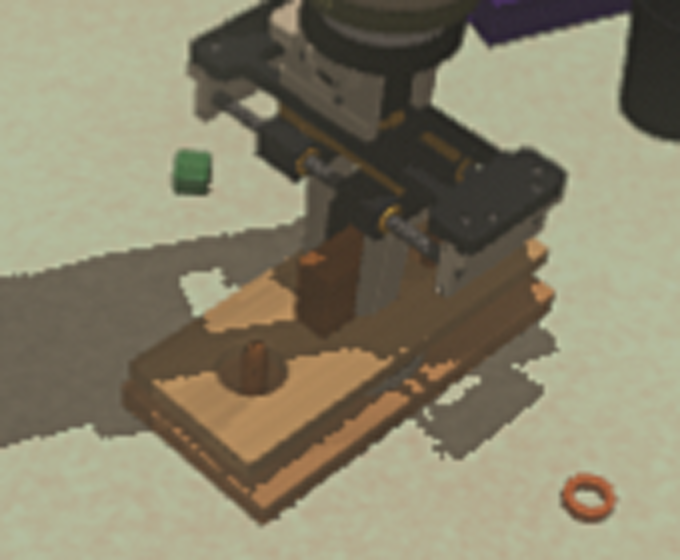

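Both dowels are through their holes: wrist (320,118) is centred in the hole at (320,122), and side crop (257,365) is centred in the near hole. I'll lower the last 6 mm gently.

Emit:
{"op": "drive_tool", "data": {"steps": [{"jaw": 0, "tx": 0, "ty": 0, "tz": 0.005, "turn": 0}, {"jaw": 0, "tx": 0, "ty": 0, "tz": 0.01, "turn": 0}, {"jaw": 0, "tx": 0, "ty": 0, "tz": 0.015, "turn": 0}, {"jaw": 0, "tx": 0, "ty": 0, "tz": 0.019, "turn": 0}, {"jaw": 0, "tx": 0, "ty": 0, "tz": 0.019, "turn": 0}, {"jaw": 0, "tx": 0, "ty": 0, "tz": 0.019, "turn": 0}]}}

```text
t: 8.4
tool_pos: [0.5425, -0.0124, 0.0488]
orientation: [3.095, 0.541, -0.0]
force: [-1.1, 0.5, -3.0]
opening: 0.0237
```

Emit:
{"op": "drive_tool", "data": {"steps": [{"jaw": 0, "tx": 0, "ty": 0, "tz": 0.003, "turn": 0}, {"jaw": 0, "tx": 0, "ty": 0, "tz": 0.006, "turn": 0}, {"jaw": 0, "tx": 0, "ty": 0, "tz": 0.006, "turn": 0}, {"jaw": 0, "tx": 0, "ty": 0, "tz": 0.006, "turn": 0}]}}

```text
t: 8.8
tool_pos: [0.5427, -0.0124, 0.0474]
orientation: [3.095, 0.541, 0.001]
force: [-2.5, 0.7, 2.9]
opening: 0.0239
```

The force changed sign from -3 to +3 N, so the board rests on the mosaic. I'll release it.

Emit:
{"op": "drive_tool", "data": {"steps": [{"jaw": 0.4, "tx": 0, "ty": 0, "tz": 0, "turn": 0}, {"jaw": 0.7, "tx": 0, "ty": 0, "tz": 0, "turn": 0}, {"jaw": 1, "tx": 0, "ty": 0, "tz": 0, "turn": 0}, {"jaw": 1, "tx": 0, "ty": 0, "tz": 0, "turn": 0}, {"jaw": 1, "tx": 0, "ty": 0, "tz": 0, "turn": 0}, {"jaw": 1, "tx": 0, "ty": 0, "tz": 0, "turn": 0}, {"jaw": 1, "tx": 0, "ty": 0, "tz": 0, "turn": 0}, {"jaw": 1, "tx": 0, "ty": 0, "tz": 0, "turn": 0}]}}

```text
t: 9.6
tool_pos: [0.5425, -0.0124, 0.047]
orientation: [3.095, 0.541, 0.0]
force: [0.9, 0.3, 0.7]
opening: 0.0833
```

Emit:
{"op": "drive_tool", "data": {"steps": [{"jaw": 1, "tx": 0, "ty": 0, "tz": -0.03, "turn": 0}, {"jaw": 1, "tx": 0, "ty": 0, "tz": -0.08, "turn": 0}, {"jaw": 1, "tx": 0, "ty": 0, "tz": -0.15, "turn": 0}, {"jaw": 1, "tx": 0, "ty": 0, "tz": -0.24, "turn": 0}, {"jaw": 1, "tx": 0, "ty": 0, "tz": -0.33, "turn": 0}, {"jaw": 1, "tx": 0, "ty": 0, "tz": -0.42, "turn": 0}, {"jaw": 1, "tx": 0, "ty": 0, "tz": -0.5, "turn": 0}, {"jaw": 1, "tx": 0, "ty": 0, "tz": -0.5, "turn": 0}]}}

```text
t: 10.4
tool_pos: [0.5453, -0.0127, 0.2032]
orientation: [3.092, 0.54, 0.013]
force: [0.3, 0.5, -0.6]
opening: 0.0932
```

```bash
python3 go.py 0.5425 -0.0125 0.047 -70.2
python3 - <<'E'
from h import *
c=robot.get_calibration('wrist'); a,d=robot.read_camera('wrist'); cs=robot.get_calibration('side');b,ds=robot.read_camera('side')
cv2.imwrite('pics/w5.png',a);cv2.imwrite('pics/s5.png',b)
# plane fit of board top from side depth
v,u=np.mgrid[180:290,300:430]; p=bydepth(cs,np.c_[u.ravel(),v.ravel()],ds[180:290,300:430].ravel())
k=(abs(p[:,2]-.038)<.006)&(np.hypot(p[:,0]-.543,p[:,1]+.014)<.12); q=p[k]
A=np.c_[q[:,:2]-q[:,:2].mean(0),np.ones(len(q))]; s=np.linalg.lstsq(A,q[:,2],rcond=None)[0]; print('n',len(q),'slopes deg',np.degrees(s[:2]).round(2),'top z',s[2].round(4))
r=cv2.minAreaRect((q[:,:2]*1000).astype(np.float32)); print(r)
E
```

```text
t 10.4 pos [ 0.5453 -0.0127  0.2032] q [-0.12 -0.02  1.67  0.    1.48  1.11] F [ 0.3  0.5 -0.6] open 0.0932
yaw -70.18 tilt 0.51 tx ty tz [-0.0126 -0.0058  0.5205] turn 0.0001
n 2564 slopes deg [-0.02  0.18] top z 0.0375
((541.7322998046875, -12.29315185546875), (233.05787658691406, 92.91094207763672), 19.405406951904297)
```

View pics/s5.png

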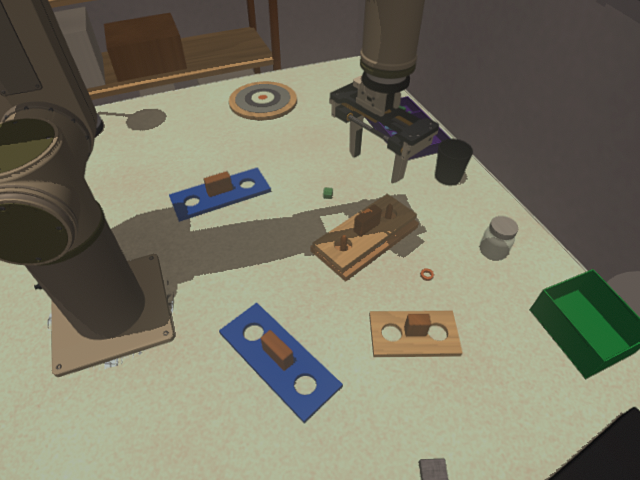

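View pics/w5.png

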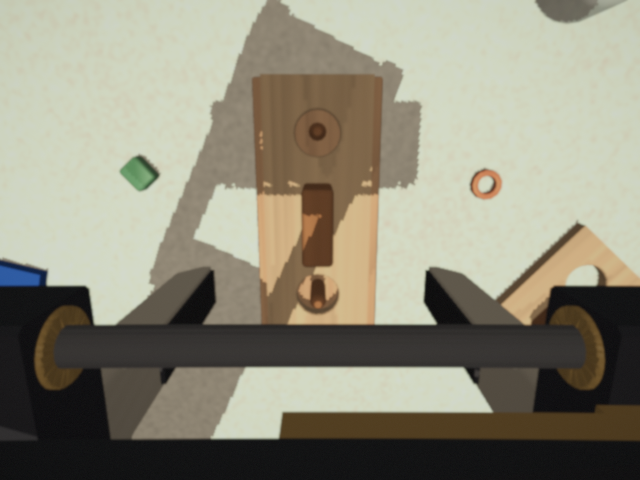

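The board lies flat on the mosaic. Wrist view (318,131) and (318,292) shows both dowels in their holes. The top is at 37.5 mm (38 expected), the tilt is about 0.2°, and the gripper is clear. I'll hand in.

```bash
python3 -c "
from plant import robot
print(robot.close_job())"
```

```text
the job is handed in; nothing more can be done
None
```

The long plywood board is lying flat on the mosaic with both dowels through its holes, and the job was handed in at about 10.5 s. I gripped it by its block, carried it over the jig, lowered it in slow steps until the wrist force changed sign, then let go and backed off.

Last checks before handing in:
- **Height:** the board's top measured 37.5 mm, so its underside is at about 25.5 mm (26 wanted).
- **Tilt:** about 0.2°.
- **Position:** its middle measured (0.542, -0.012) m against the jig at about (0.543, -0.014) m, roughly 2–3 mm off.
- **Angle:** 19.4° against the jig's 19.8°.
- **Other things:** the gripper is open and clear at 0.20 m. The short board looks unmoved in the side picture, but I did not measure it again.

Before lowering, the two camera views disagreed by 2–5 mm on where the dowels and holes were. That was well inside the 12 mm clearance, and I shifted the board 2 mm to allow for it. One gripper call was refused for missing keys, and I reissued it with no effect on the scene.

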